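# Walk the tube block round to the fence

## Robot

A 6-joint arm with a two-finger parallel gripper is mounted at the origin on a cart in front of the work surface, level with it; the furniture and walls round the work are solid. World frame = base frame: x ahead of the robot, y to its left, z up, the work surface at z = 0. Lengths are in m, angles in degrees, forces in N, time in s.
With the tool pointing down it reaches from about 0.25 to 0.8 m from the base axis. Payload 3.9 kg.
Tool frame: the origin (TCP) lies on the mounting face of the last link; the fingertips stand 173 mm ahead of it and the grasp point (between the pads) lies arm.pinch_z ahead of it (arm.pinch_z is the distance from the TCP to the grasp point, in m); y points along the fingers, z is the direction in which the jaws open and shut, and the axes are right-handed (so a half turn about y gives the same grasp; the last joint's range is limited). The gripper opens to 85 mm and grips with 20 to 120 N. Pads are 22 mm wide; open, the fingers measure 114 mm over their backs; the gripper's body (76 mm by 85 mm) begins 54 mm behind the grasp point. The pads swing forward as they close: fully open they stand 13 mm farther back than shut.
Start: joints at [-70.703, 14.897, -7.913, 67.191, 0, 90], TCP at [0.173, -0.495, 0.405] pointing down, gripper open.
Joint ranges: [-159.42, 159.42], [-47.68, 98.78], [-73.54, 78.23], [-108.79, 121.32], [-90, 84.71], [-180, 180]. Speed limits (degrees/s): [147.25, 147.25, 180, 180, 180, 180].

## Interface

Orientations are given as a 3x3 rotation matrix whose columns are the frame's x, y, z axes.
In Python, from rig import arm gives the robot as it stands. The module is installed in compiled form; this text tells all that it offers.
- The arm moves only by the shell command python3 -m inch 'ROWS'. ROWS is JSON, a list of rows, each a list of 5 numbers: the shift along the tool's x, y, z in cm, then the turn about the tool's y in rad, then the finger opening in cm, from 0 to 8.54. A call has 1 to 20 rows; each row is the pose to reach, as a shift and turn from the pose commanded when the call began, along the tool's axes at that moment; what a row does not reach only later rows make up. A row lasts 1/10 s, in which the tool goes at most 50 mm and 8.59 degrees, less where a joint would pass 70% of its speed; a pose out of reach is approached as far as the arm can. A call with a gripper value outside its range is refused whole. The fingers move at their own pace and stop on an object; the grip force is fixed at half the most. Time passes only in rows, so rows that repeat a pose let the fingers close. It gives the time, the measured TCP pose, the force and the opening at its end, in the units of the state.
- arm.get_state(): the state, without advancing time (a new reading comes with each control period).
- arm.read_camera(name): name is "scene" or "side" or "wrist"; returns (picture, depth): 384x512x3 uint8, blue, green, red; 384x512 float32, m along the optical axis (not along the pixel's ray), 0 where there is no reading.
- arm.camera_params(name): a dict with "intrinsics" (3x3 intrinsics, pixels), "camera_from_world" (4x4, takes a point from world to camera coordinates). Camera axes: x right, y up, looking along -z (the intrinsics and any distortion apply to the point x, -y, -z); pixel columns grow to the right and rows downward; lengths in m; the calibration is good to about 2 mm. A picture is of the moment at which its call begins: read the wrist's pose just before it. camera_params takes no time and is no camera call; for the wrist camera it gives the pose at the moment of the call.
- arm.hand_in(): hands the job in, once; it reports no verdict.
The state is a dict: "t": time; "joint_positions": joint angles; "joint_vel": joint speeds; "joint_torque": joint torques, N m; "ee_pos": TCP position; "eef_rot": TCP orientation; "force": force on the tool from outside, world axes, zero at the start; "wrist_torque": the same for the moment, N m; "opening": finger opening in m.
Only numpy, scipy, OpenCV 4.12 (cv2) and the standard library are available. Lean on these libraries where they do the work, as an engineer would, in place of code of your own. Each camera call takes 0.05 s, during which the arm holds its last target.

## Task

Walk the heavy metal tube block round by pushing on its two rubber corner pads in turn, first the pad nearer the robot and then the other, until the plain long side opposite the pads sits flat against the aluminium fence, with the block nowhere past the fence's ends. Push with the fingertips or the outside of the fingers only: never press both pads at once, and never lift or tip the block. Leave the vials, dishes and marker pen where they stand.

Things in the scene. Friction and masses are not known exactly. Their poses are not given: they have to be found in the camera images.
- block: Loose heavy aluminium tube block, 0.7 to 1 kg, 90 (x) by 120 (y) by 50 mm high, six 22 mm wells open at the top; slides with dry friction. Origin at the centre of its underside, pads not counted; z up. +x points out of the plain long side that must meet the fence, -x out of the side with the pads. Starts turned 34 to 69 degrees counter-clockwise from above from facing the fence, clear of it.
- pad_left: Black rubber push pad at the +y end of the block's -x side, fixed to the block: 26 mm wide (block y), 40 mm high, 8 mm proud. Origin at the middle of its mounting face: block frame (-45, +47, 25) mm; its axes are the block's; its outer face is 8 mm further along -x. At the start this is the pad nearer the robot.
- pad_right: Black rubber push pad at the -y end of the same side, the same size, origin at block frame (-45, -47, 25) mm.
- plain_side (a point): Middle of the block's plain long side, block frame (+45, 0, 25) mm, axes as the block.
- fence: Fixed aluminium angle on the bench, 220 mm long (y -110 to +110), 40 mm high, upright 12 mm thick, low foot 46 mm deep behind it. Origin at the middle of the foot of its contact face, on the bench; +x points into the fence, away from the robot, z up. Done when the block's +x matches the fence's, its plain side lies in the plane x = 0 and within the ends (centre at most 50 mm off the middle).
- vial_a: Bystander, not to be moved: glass sample vial with red cap, 33 mm diameter, 78 mm tall, stands just beyond the fence's left end. Origin at its underside.
- vial_b: Bystander, not to be moved: glass sample vial with white cap, 33 mm diameter, 78 mm tall, stands just beyond the fence's right end. Origin at its underside.
- dish_a: Bystander, not to be moved: round lidded tin dish, 61 mm diameter, 26 mm tall, to the left of the block. Origin at its underside.
- dish_b: Bystander, not to be moved: smaller round lidded tin dish, 53 mm diameter, 23 mm tall, to the right of the block. Origin at its underside.
- petri: Bystander, not to be moved: clear round dish, 68 mm diameter, 14 mm tall, on the robot's side of the work, left. Origin at its underside.
- marker_pen: Bystander, not to be moved: marker pen lying down, 135 mm long, 17 mm thick, on the robot's side of the work, right. Origin at its underside.

How it is judged (in metres and radians):
On the way, in this order (a step that is already met when the one before it is completed fails the run):
1. the fingers push the pad that starts nearer the robot (left) (contact force between pad_left and the fingers above 1 N and contact force between pad_right and the fingers below 0.3 N), for 0.2 s.
2. then the fingers push the other pad (right) (contact force between pad_right and the fingers above 1 N and contact force between pad_left and the fingers below 0.3 N), for 0.2 s.
At the end, for the whole second after the job is handed in: The plain side is within 4 mm of the fence's face and parallel to it within 2 degrees, the block's centre is within 52 mm of the fence's middle along it, and the block stands flat on the bench at rest (x of plain_side in the frame of fence between -0.004 and 0.004 m and y of plain_side in the frame of fence between -0.052 and 0.052 m and angle between the x axis of block and the x axis of fence, either way round below 0.035 rad and height (world z) of block below 0.004 m and angle between block's own z axis and vertical below 0.05 rad and linear speed of block below 0.01 m/s and angular speed of block below 0.05 rad/s); the robot touches nothing.
It fails at once if the block is lifted off the bench (height (world z) of block above 0.006 m).
It fails at once if the block is tipped (angle between block's own z axis and vertical above 0.12 rad).
It fails at once if both pads are pressed at once (contact force between each of pad_left, pad_right and the fingers above 0.5 N).
It fails at once if a bystander (vial, dish or marker pen) is moved by more than 15 mm (distance of any of vial_a, vial_b, dish_a, dish_b, petri, marker_pen from where it was at the start of the episode above 0.015 m).
It also fails if it takes over 67 s, if anything falls off the work surface, if the arm or the gripper's body presses on something with over 40 N, if the wrist force passes 120 N, or if a joint passes its speed limit or range.

## Working session

There is one attempt and no reset: what is moved stays moved. The work goes in short steps, Python scripts to look and compute and a shell command to move; the robot and the scene stay as the last step left them, time stands still between calls to the robot, and variables do not carry over. Pictures are saved under pics/ and viewed, and the job is handed in when it is done.

```bash
mkdir -p pics; ls
python3 - <<'E'
from rig import arm
import cv2,numpy as np
s=arm.get_state();print(s['t'],s['ee_pos'],s['eef_rot'],s['force'],s['opening'],arm.pinch_z)
for n in ['scene','side','wrist']:
    p=arm.camera_params(n);print(n,np.round(p['intrinsics'],1).tolist(),np.round(p['camera_from_world'],3).tolist())
    im,d=arm.read_camera(n);cv2.imwrite(f'pics/{n}0.png',im);np.save(f'pics/{n}0.npy',d)
    print(p.keys())
E
```

```text
pics
0.0 [ 0.1733806  -0.49517109  0.40385408] [[-9.43822017e-01 -6.53821417e-04  3.30453586e-01]
 [-3.30454233e-01  1.87305862e-03 -9.43820158e-01]
 [-1.86910596e-06 -9.99998032e-01 -1.98389202e-03]] [-0.32377041  0.37936487  0.26153674] 0.08509744392960109 0.1547
scene [[464.4, 0.0, 248.2], [0.0, 464.4, 192.2], [0.0, 0.0, 1.0]] [[-0.61, -0.792, -0.026, 0.327], [0.364, -0.31, 0.878, -0.272], [-0.704, 0.526, 0.478, -0.997], [0.0, 0.0, 0.0, 1.0]]
dict_keys(['intrinsics', 'camera_from_world'])
side [[398.2, 0.0, 252.3], [0.0, 398.2, 192.6], [0.0, 0.0, 1.0]] [[0.978, -0.206, -0.015, -0.559], [0.139, 0.601, 0.787, -0.115], [-0.154, -0.772, 0.617, -1.255], [0.0, 0.0, 0.0, 1.0]]
dict_keys(['intrinsics', 'camera_from_world'])
wrist [[279.5, 0.0, 257.6], [0.0, 279.5, 191.0], [0.0, 0.0, 1.0]] [[0.33, -0.944, -0.001, -0.524], [0.898, 0.314, -0.307, 0.04], [0.29, 0.101, 0.952, -0.379], [0.0, 0.0, 0.0, 1.0]]
dict_keys(['intrinsics', 'camera_from_world'])
```

View pics/scene0.png

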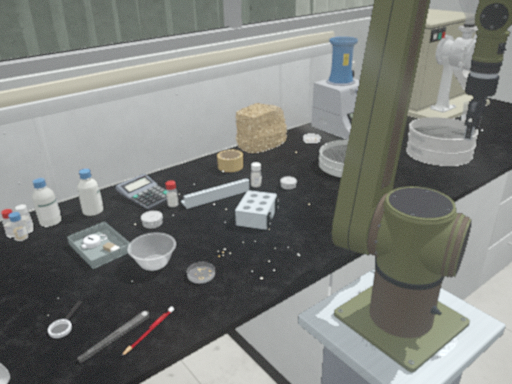

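View pics/side0.png

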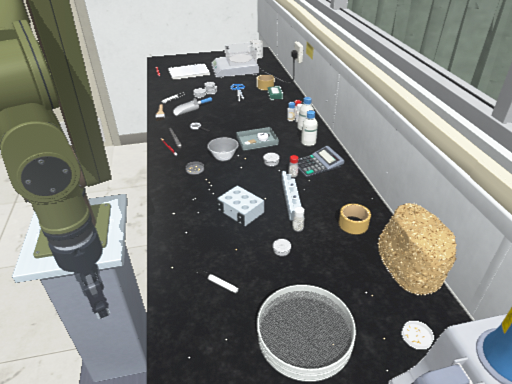

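```bash
cat > h.py <<'E'
import numpy as np,cv2
from rig import arm
def cloud(n,d):
    p=arm.camera_params(n);K=p['intrinsics'];T=np.linalg.inv(p['camera_from_world'])
    v,u=np.mgrid[0:384,0:512]
    P=np.stack([(u-K[0][2])/K[0][0]*d,-(v-K[1][2])/K[1][1]*d,-d,np.ones_like(d)],-1)
    W=P@T.T
    W=W[...,:3].copy();W[d<=0]=np.nan
    return W
def top(ims,x0=.2,x1=.9,y0=-.4,y1=.4,s=1000,zmax=.12):
    # colour topdown, heightmap max
    H,Wd=int((x1-x0)*s),int((y1-y0)*s)
    img=np.zeros((H,Wd,3),np.uint8);hz=np.full((H,Wd),-1.)
    for im,W in ims:
        P=W.reshape(-1,3);C=im.reshape(-1,3)
        m=np.isfinite(P[:,0])&(P[:,2]<zmax);P=P[m];C=C[m]
        r=((x1-P[:,0])*s).astype(int);c=((y1-P[:,1])*s).astype(int)
        ok=(r>=0)&(r<H)&(c>=0)&(c<Wd)
        o=np.argsort(P[ok,2]);r,c=r[ok][o],c[ok][o];C=C[ok][o];Z=P[ok,2][o]
        for dr in(0,1):
            for dc in (0,1):
                rr=np.clip(r+dr,0,H-1);cc=np.clip(c+dc,0,Wd-1)
                k=Z>=hz[rr,cc]
                img[rr[k],cc[k]]=C[k];hz[rr[k],cc[k]]=Z[k]
    return img,hz
E
python3 - <<'E'
from h import *
L=[]
for n in ['scene','side']:
    L.append((cv2.imread(f'pics/{n}0.png'),cloud(n,np.load(f'pics/{n}0.npy'))))
img,hz=top(L,s=800);cv2.imwrite('pics/top0.png',img);print(img.shape)
E
```

```text
(560, 640, 3)
```

View pics/top0.png

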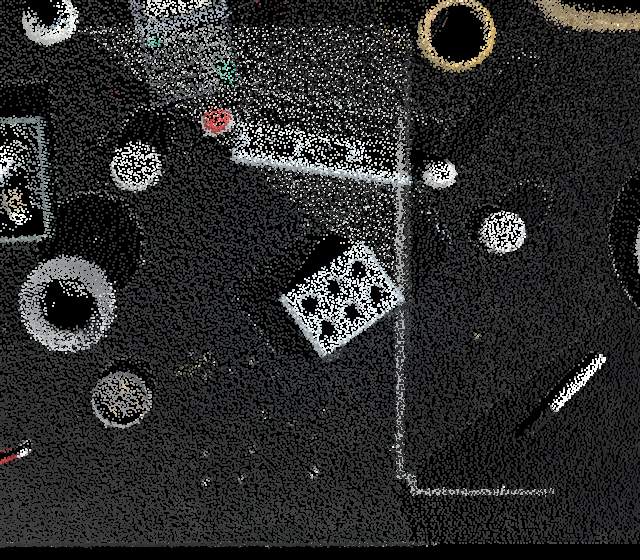

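The scene view shows the block at about (257,208), the fence at (215,193), and vials at (171,195) red and (256,175) white. In the top view the plain long side faces up-left. pad_left is at the lower corner (323,356) and pad_right is near (405,300). Next I'll fit the poses.

```bash
cat >> h.py <<'E'
from scipy.optimize import minimize
def block_pose(Ws,guess,fz=(.042,.058)):
    """fit 90x120 rect to top-face points; guess x,y,deg(x-axis heading)"""
    P=np.concatenate([W.reshape(-1,3) for W in Ws]);P=P[np.isfinite(P[:,0])]
    P=P[(P[:,2]>fz[0])&(P[:,2]<fz[1])&(np.hypot(P[:,0]-guess[0],P[:,1]-guess[1])<.1)][:,:2]
    x,y,a=guess
    from scipy.spatial import cKDTree
    a0=np.radians(a)
    # drop pad points: pads at z<=.045 ; use smooth cost: outside distance + rect area via coverage edges
    def cost(v):
        c,s=np.cos(v[2]),np.sin(v[2]);d=P-v[:2]
        bx=d@[c,s];by=d@[-s,c]
        ox=np.maximum(np.abs(bx)-.045,0);oy=np.maximum(np.abs(by)-.060,0)
        return np.mean(np.minimum(np.hypot(ox,oy),.006))
    best=None
    for da in np.radians([-12,-8,-4,0,4,8,12]):
        r=minimize(cost,[x,y,a0+da],method='Nelder-Mead',options=dict(initial_simplex=[[x,y,a0+da],[x+.01,y,a0+da],[x,y+.01,a0+da],[x,y,a0+da+.1]],xatol=1e-5,fatol=1e-8))
        if best is None or r.fun<best.fun: best=r
    v=best.x;c,s=np.cos(v[2]),np.sin(v[2]);d=P-v[:2];bx=d@[c,s];by=d@[-s,c]
    ins=(np.abs(bx)<.06)&(np.abs(by)<.07)
    # recentre from percentile extents
    ex=np.percentile(bx[ins],[1,99]);ey=np.percentile(by[ins],[1,99])
    return v[0],v[1],np.degrees(v[2]),best.fun,len(P),ex*1e3,ey*1e3
E
python3 - <<'E'
from h import *
Ws={n:cloud(n,np.load(f'pics/{n}0.npy')) for n in ['scene','side']}
for k in (['scene'],['side'],['scene','side']):
    print(k,block_pose([Ws[n] for n in k],(.525,-.029,33)))
for n in Ws:
    P=Ws[n].reshape(-1,3);P=P[np.isfinite(P[:,0])]
    q=P[(P[:,2]>.033)&(P[:,2]<.046)&(abs(P[:,0]-.6875)<.06)&(abs(P[:,1])<.11)]
    # front edge per y bin
    ys=np.arange(-.1,.1,.005);e=[]
    for y in ys:
        m=abs(q[:,1]-y)<.0035
        if m.sum()>3:e.append((y+0,np.percentile(q[m,0],5),np.percentile(q[m,0],95)))
    e=np.array(e);
    print(n,len(q),np.polyfit(e[:,0],e[:,1],1),np.polyfit(e[:,0],e[:,2],1),np.percentile(q[:,2],[5,50,95]))
    print(np.round(e[::4],4).tolist())
    for nm,c in dict(va=(.75,.13),vb=(.68,-.15),da=(.693,.232),db=(.61,-.228)).items():
        m=(np.hypot(P[:,0]-c[0],P[:,1]-c[1])<.045)&(P[:,2]>.015)
        if nm[0]=='v': m&=P[:,2]>.06
        print(nm,P[m].min(0).round(3),P[m].max(0).round(3),np.median(P[m],0).round(3))
E
```

```text
['scene'] (np.float64(0.5248940079248947), np.float64(-0.026258695376432883), np.float64(35.530430820761076), np.float64(0.0001668461843597551), 675, array([-49.01540132,  46.07514841]), array([-61.34249978,  60.29933313]))
['side'] (np.float64(0.5264644192975668), np.float64(-0.029846584439788902), np.float64(35.44150347808252), np.float64(0.00016575725014320784), 643, array([-49.34525266,  46.65921401]), array([-60.45901494,  60.54616689]))
['scene', 'side'] (np.float64(0.5257946846111765), np.float64(-0.028192127514605154), np.float64(35.37608493006698), np.float64(0.00021419622975692808), 1318, array([-49.10800544,  46.36646854]), array([-61.64699214,  61.99881012]))
scene 228 [0.14535506 0.68440578] [0.14680866 0.69515518] [0.03353053 0.03780641 0.04090523]
[[-0.1, 0.6704, 0.6781], [-0.08, 0.672, 0.6829], [-0.06, 0.6743, 0.686], [-0.04, 0.6792, 0.6868], [-0.02, 0.6807, 0.6919], [0.0, 0.6849, 0.6957], [0.02, 0.6887, 0.6976], [0.04, 0.6898, 0.6984], [0.06, 0.694, 0.7028], [0.08, 0.6936, 0.7095]]
va [0.733 0.118 0.06 ] [0.765 0.145 0.081] [0.744 0.135 0.074]
vb [ 0.668 -0.165  0.06 ] [ 0.697 -0.134  0.081] [ 0.679 -0.144  0.072]
da [0.661 0.203 0.015] [0.722 0.263 0.031] [0.686 0.234 0.025]
db [ 0.582 -0.251  0.015] [ 0.636 -0.198  0.026] [ 0.608 -0.223  0.021]
side 156 [0.14891023 0.68810085] [0.14992584 0.69688886] [0.0347068  0.03838833 0.04103589]
[[-0.1, 0.6729, 0.6823], [-0.08, 0.6764, 0.685], [-0.06, 0.6791, 0.6864], [-0.04, 0.6827, 0.6892], [-0.015, 0.6868, 0.6943], [0.01, 0.6908, 0.6977], [0.035, 0.6953, 0.7021], [0.06, 0.6973, 0.7078], [0.095, 0.7034, 0.7116]]
va [0.737 0.112 0.061] [0.766 0.143 0.08 ] [0.749 0.123 0.075]
vb [ 0.671 -0.167  0.06 ] [ 0.698 -0.139  0.08 ] [ 0.683 -0.158  0.075]
da [0.665 0.196 0.016] [0.724 0.259 0.029] [0.693 0.225 0.023]
db [ 0.585 -0.256  0.015] [ 0.637 -0.204  0.026] [ 0.61  -0.234  0.021]
```

```bash
python3 -m inch '[[-10,0,-9,-0.45,0],[-20,0,-18,-0.9,0],[-30,0,-27,-1.35,0],[-38,5,-34.3,-1.845,0],[-38,10,-34.3,-1.845,0],[-38,14,-34.3,-1.845,0],[-38,14,-34.3,-1.845,0],[-38,14,-34.3,-1.845,0],[-38,14,-34.3,-1.845,0],[-38,14,-34.3,-1.845,0],[-38,14,-34.3,-1.845,0],[-38,14,-34.3,-1.845,0],[-38,14,-34.3,-1.845,0],[-38,14,-34.3,-1.845,0],[-38,14,-34.3,-1.845,0],[-38,14,-34.3,-1.845,0],[-38,14,-34.3,-1.845,0]]'
cat >> h.py <<'E'
def st():
    s=arm.get_state();R=np.array(s['eef_rot'])
    print('t',round(s['t'],2),'tcp',np.round(s['ee_pos'],4),'xh %.1f zh %.1f ydown %.3f'%(np.degrees(np.arctan2(R[1,0],R[0,0])),np.degrees(np.arctan2(R[1,2],R[0,2])),R[2,1]),'F',np.round(s['force'],1),'op',round(s['opening'],4),'q',np.round(s['joint_positions'],0))
    return s
def look(k,names=('scene','side'),scale=None):
    L=[]
    for n in names:
        im,d=arm.read_camera(n);cv2.imwrite(f'pics/{n}{k}.png',im);L.append((im,cloud(n,d)))
    return L
E
python3 - <<'E'
from h import *
st();L=look(1,('wrist','scene'))
im=cv2.imread('pics/scene1.png')[130:290,150:400];cv2.imwrite('pics/sc1.png',cv2.resize(im,None,fx=3,fy=3))
E
```

```text
t: 1.85
ee_pos: [0.4187, -0.0465, 0.2649]
eef_rot: [[0.573, 0.0, 0.82], [-0.82, -0.0, 0.573], [0.0, -1.0, 0.0]]
force: [0.8, -0.7, 0.3]
opening: -0.0005
t 1.85 tcp [ 0.4187 -0.0465  0.2649] xh -55.1 zh 34.9 ydown -1.000 F [ 0.8 -0.7  0.3] op -0.0005 q [ -6.  12. -35.  43.   0.  49.]
```

View pics/wrist1.png

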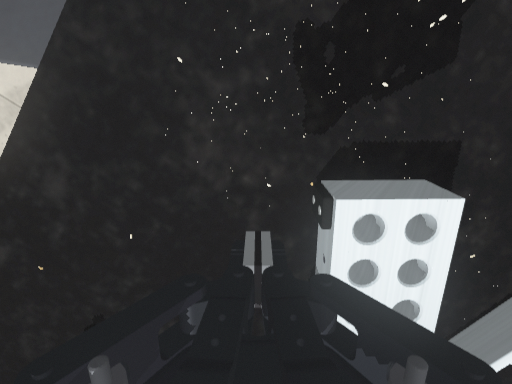

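View pics/sc1.png

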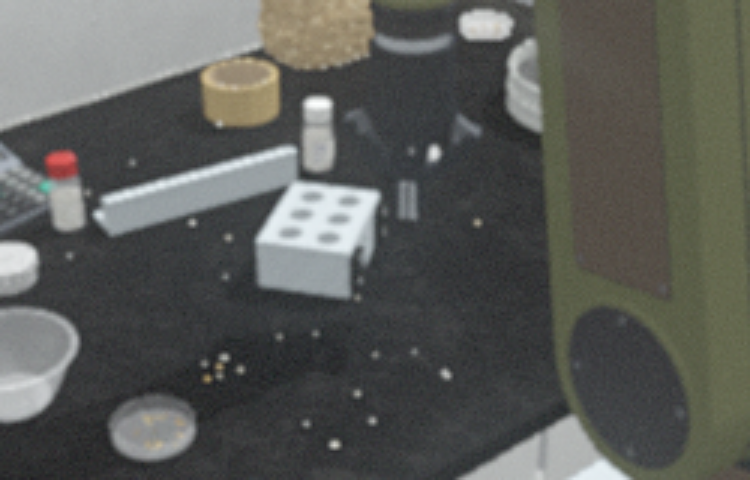

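The wrist image shows the block from (320,180) to (465,330), with a dark pad at the left end of its side, about (322,205). The closed fingertips are at (257,235). The path is clear, so I'll lower and approach.

```bash
python3 -m inch '[[0,2.5,0,0,0],[0,5,0,0,0],[0,7.4,0,0,0],[0,7.4,0.5,0,0],[0,7.4,1,0,0],[0,7.4,1.5,0,0],[0,7.4,2,0,0],[0,7.4,2.5,0,0],[0,7.4,2.8,0,0],[0,7.4,2.8,0,0]]'
python3 - <<'E'
from h import *
st();L=look(2,('wrist','side'))
im=cv2.imread('pics/side2.png')[140:260,180:330];cv2.imwrite('pics/sd2.png',cv2.resize(im,None,fx=4,fy=4))
E
```

```text
t: 2.95
ee_pos: [0.4424, -0.0299, 0.191]
eef_rot: [[0.574, 0.001, 0.819], [-0.819, -0.0, 0.574], [0.001, -1.0, 0.001]]
force: [0.2, -1.2, 0.6]
opening: 0.0001
t 2.95 tcp [ 0.4424 -0.0299  0.191 ] xh -55.0 zh 35.0 ydown -1.000 F [ 0.2 -1.2  0.6] op 0.0001 q [ -4.  19. -39.  32.  -0.  51.]
```

View pics/wrist2.png

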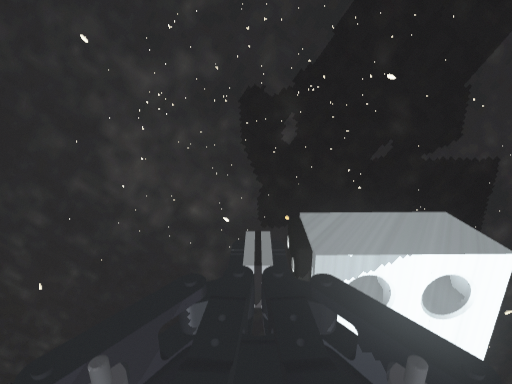

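View pics/sd2.png

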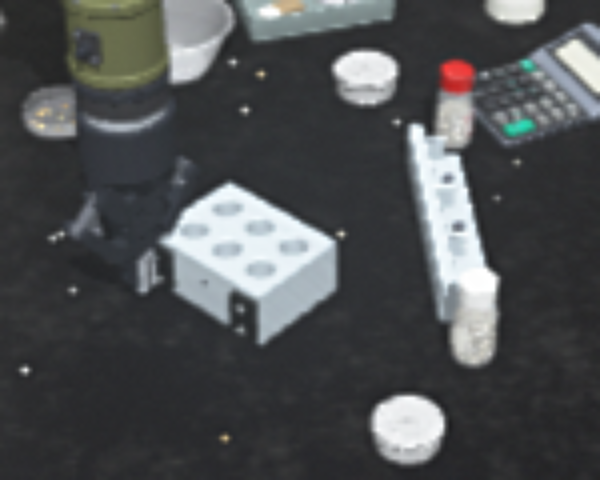

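```bash
python3 -m inch '[[0,-0.3,0.4,0,0],[0,-0.6,0.7,0,0],[0,-0.6,1.0,0,0],[0,-0.6,1.3,0.04,0],[-0.04,-0.6,1.75,0.087,0],[-0.02,-0.6,2.2,0.13,0],[0,-0.6,2.67,0.175,0],[0.06,-0.6,3.15,0.22,0],[0.13,-0.6,3.6,0.262,0],[0.22,-0.6,4.05,0.305,0],[0.34,-0.6,4.5,0.349,0],[0.34,-0.6,4.5,0.349,0]]'
cat >> h.py <<'E'
F0=np.array([.686,-.002]);FA=-8.4
def rep(L,guess):
    r=block_pose([w for _,w in L],guess)
    x,y,a=r[:3];f=np.radians(FA);c,s=np.cos(f),np.sin(f)
    d=np.array([x,y])-F0;fx=d@[c,s];fy=d@[-s,c]
    print('block %.4f %.4f %.1f | fence: cx %.1f cy %.1f rel %.1f'%(x,y,a,fx*1e3,fy*1e3,a-FA),'cost %.5f n %d'%r[3:5],r[5].round(1),r[6].round(1))
    b=np.radians(a);c,s=np.cos(b),np.sin(b)
    R=np.array([[c,-s],[s,c]])
    S=arm.get_state();p=np.array(S['ee_pos'])[:2]
    print('tcp in block frame mm',((p-[x,y])@R*1e3).round(1))
    E=np.array(S['eef_rot'])
    for nm,q in (('padL',(-.053,.047)),('padR',(-.053,-.047))):
        w=np.array([x,y])+R@q;dd=w-p
        print(nm,w.round(4),'in tool x,z cm: %.2f %.2f'%(100*dd@E[:2,0],100*dd@E[:2,2]))
    print('corner left fx %.1f right fx %.1f'%tuple((fx+( .045*np.cos(b-f)-yy*np.sin(b-f)))*1e3 for yy in (.06,-.06)))
    return x,y,a
E
python3 - <<'E'
from h import *
st();L=look(3,('scene','side'))
rep(L,(.55,-.01,15)); rep(L[:1],(.55,-.01,15));rep(L[1:],(.55,-.01,15))
im=cv2.imread('pics/side3.png')[140:260,180:330];cv2.imwrite('pics/sd3.png',cv2.resize(im,None,fx=4,fy=4))
E
```

```text
t: 4.25
ee_pos: [0.4792, -0.0066, 0.1961]
eef_rot: [[0.259, -0.004, 0.966], [-0.966, 0.001, 0.259], [-0.002, -1.0, -0.004]]
force: [-3.7, 1.0, 0.0]
opening: -0.0003
t 4.25 tcp [ 0.4792 -0.0066  0.1961] xh -75.0 zh 15.0 ydown -1.000 F [-3.7  1.   0. ] op -0.0003 q [ -1.  22. -33.  35.   0.  74.]
block 0.5559 -0.0278 19.5 | fence: cx -124.9 cy -44.6 rel 27.9 cost 0.00076 n 1011 [-53.8  46. ] [-63.   63.1]
tcp in block frame mm [-65.3  45.5]
padL [ 0.4903 -0.0012] in tool x,z cm: -0.25 1.21
padR [ 0.5217 -0.0898] in tool x,z cm: 9.12 1.94
corner left fx -113.2 right fx -57.0
block 0.5366 0.0100 67.6 | fence: cx -149.5 cy -10.0 rel 76.0 cost 0.00048 n 361 [-45.6  44.9] [-63.6  62.3]
tcp in block frame mm [-37.3  46.7]
padL [ 0.473  -0.0212] in tool x,z cm: 1.23 -0.98
padR [ 0.5599 -0.0569] in tool x,z cm: 6.94 6.49
corner left fx -196.9 right fx -80.5
block 0.5570 -0.0306 19.5 | fence: cx -123.4 cy -47.2 rel 27.9 cost 0.00045 n 650 [-52.4  45.8] [-60.5  60.6]
tcp in block frame mm [-65.4  48.4]
padL [ 0.4914 -0.004 ] in tool x,z cm: 0.04 1.25
padR [ 0.5227 -0.0926] in tool x,z cm: 9.42 1.97
corner left fx -111.7 right fx -55.6
```

View pics/sd3.png

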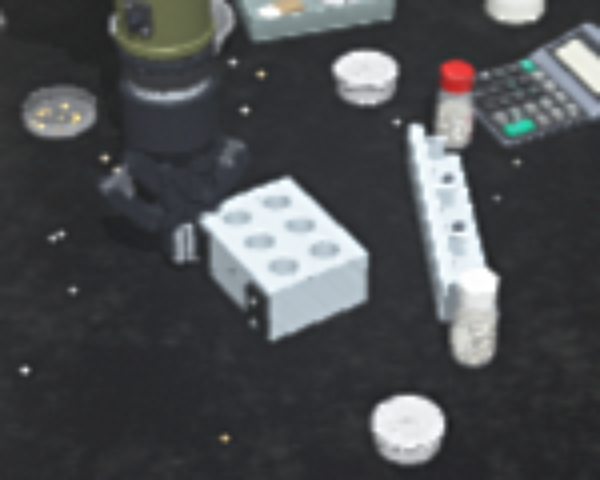

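The side view shows the fingertip on the near pad, at about (185,240) in the crop. The block has turned about 16°, to 28° relative to the fence. I'll keep pushing this pad with a left bias.

```bash
python3 -m inch '[[-0.09,0,0.5,0,0],[-0.18,0,1.0,0.03,0],[-0.27,0,1.5,0.06,0],[-0.36,0,2.0,0.09,0],[-0.45,0,2.5,0.12,0],[-0.54,0,3.0,0.16,0],[-0.6,0,3.5,0.2,0],[-0.6,0,3.5,0.2,0]]'
python3 - <<'E'
from h import *
st();L=look(4,('scene','side'))
rep(L,(.58,-.02,5)); rep(L[1:],(.58,-.02,5))
im=cv2.imread('pics/side4.png')[140:260,180:330];cv2.imwrite('pics/sd4.png',cv2.resize(im,None,fx=4,fy=4))
E
```

```text
t: 5.15
ee_pos: [0.5134, 0.008, 0.1966]
eef_rot: [[0.063, 0.001, 0.998], [-0.998, 0.0, 0.063], [-0.0, -1.0, 0.001]]
force: [-2.0, 1.3, -0.7]
opening: -0.0001
t 5.15 tcp [0.5134 0.008  0.1966] xh -86.4 zh 3.6 ydown -1.000 F [-2.   1.3 -0.7] op -0.0001 q [  1.  24. -29.  37.   0.  87.]
block 0.5809 -0.0314 3.0 | fence: cx -99.6 cy -44.4 rel 11.4 cost 0.00078 n 940 [-54.2  46.7] [-62.7  62.7]
tcp in block frame mm [-65.5  42.6]
padL [0.5255 0.0127] in tool x,z cm: -0.42 1.25
padR [ 0.5305 -0.0812] in tool x,z cm: 8.98 1.16
corner left fx -67.4 right fx -43.6
block 0.5819 -0.0340 3.4 | fence: cx -98.3 cy -46.9 rel 11.8 cost 0.00042 n 651 [-55.  46.] [-60.2  60.1]
tcp in block frame mm [-66.   45.7]
padL [0.5263 0.0098] in tool x,z cm: -0.13 1.30
padR [ 0.5318 -0.084 ] in tool x,z cm: 9.27 1.27
corner left fx -66.5 right fx -42.0
```

View pics/sd4.png

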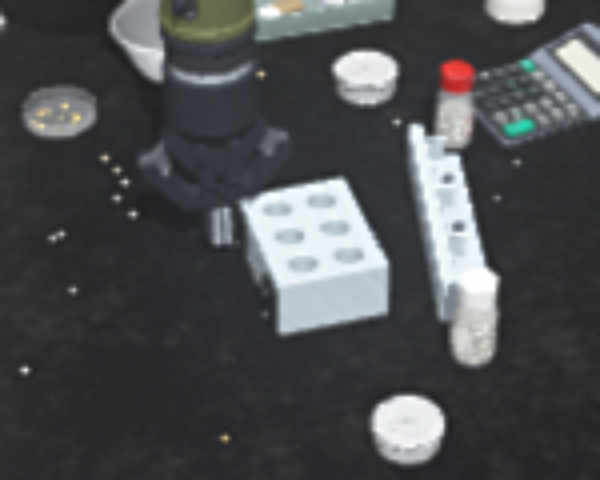

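```bash
python3 -m inch '[[0,0,-1.5,0,0],[0,0,-3,0,0],[4,0,-3,0,0],[8,0,-3,0,0],[9.2,0,-3,0,0],[9.2,0,-2,0,0],[9.2,0,-1,0,0],[9.2,0,-0.3,0,0],[9.15,0,0.1,0,0],[9.05,0,0.5,-0.03,0],[8.9,0,1.0,-0.06,0],[8.7,0,1.5,-0.1,0],[8.5,0,1.9,-0.12,0],[8.5,0,1.9,-0.12,0]]'
python3 - <<'E'
from h import *
st();L=look(5,('scene','side'))
rep(L,(.59,-.03,10)); rep(L[1:],(.59,-.03,10))
im=cv2.imread('pics/side5.png')[140:260,180:330];cv2.imwrite('pics/sd5.png',cv2.resize(im,None,fx=4,fy=4))
E
```

```text
t: 6.65
ee_pos: [0.5366, -0.0753, 0.1961]
eef_rot: [[0.182, -0.002, 0.983], [-0.983, -0.0, 0.182], [-0.0, -1.0, -0.002]]
force: [-1.8, -1.6, -1.5]
opening: 0.0001
t 6.65 tcp [ 0.5366 -0.0753  0.1961] xh -79.5 zh 10.5 ydown -1.000 F [-1.8 -1.6 -1.5] op 0.0001 q [ -8.  26. -25.  39.  -0.  72.]
block 0.5934 -0.0208 9.0 | fence: cx -88.8 cy -32.1 rel 17.4 cost 0.00072 n 1039 [-53.9  46.1] [-62.7  62.8]
tcp in block frame mm [-64.8 -45. ]
padL [0.5337 0.0173] in tool x,z cm: -9.16 1.41
padR [ 0.5485 -0.0755] in tool x,z cm: 0.23 1.18
corner left fx -63.9 right fx -27.9
block 0.5955 -0.0246 7.4 | fence: cx -86.2 cy -35.6 rel 15.8 cost 0.00073 n 372 [-55.7  45.7] [-60.1  60.7]
tcp in block frame mm [-65.1 -42.8]
padL [0.5369 0.0152] in tool x,z cm: -8.90 1.68
padR [ 0.549 -0.078] in tool x,z cm: 0.49 1.18
corner left fx -59.2 right fx -26.6
```

View pics/sd5.png

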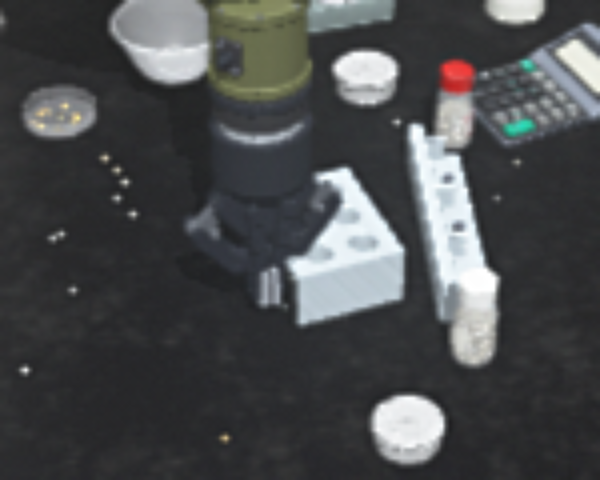

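```bash
python3 -m inch '[[0,0,-1.5,0,0],[0,0,-2.5,0,0],[-4,0,-2.5,0,0],[-8,0,-2.5,0,0],[-9.05,0,-2,0.03,0],[-9.05,0,-1,0.04,0],[-9.05,0,-0.2,0.04,0],[-9.05,0,0.3,0.04,0],[-9.05,0,0.8,0.06,0],[-9.03,0,1.3,0.1,0],[-9.0,0,1.8,0.14,0],[-8.96,0,2.3,0.18,0],[-8.92,0,2.8,0.22,0],[-8.85,0,3.3,0.26,0],[-8.85,0,3.3,0.26,0]]'
python3 - <<'E'
from h import *
st();L=look(6,('scene','side'))
rep(L,(.61,-.03,-5)); rep(L[1:],(.61,-.03,-5))
im=cv2.imread('pics/side6.png')[140:260,180:330];cv2.imwrite('pics/sd6.png',cv2.resize(im,None,fx=4,fy=4))
E
```

```text
t: 8.25
ee_pos: [0.5531, 0.0167, 0.196]
eef_rot: [[-0.079, -0.003, 0.997], [-0.997, 0.002, -0.079], [-0.001, -1.0, -0.003]]
force: [-1.9, 1.8, 0.3]
opening: 0.0
t 8.25 tcp [0.5531 0.0167 0.196 ] xh -94.5 zh -4.5 ydown -1.000 F [-1.9  1.8  0.3] op 0.0 q [  2.  27. -23.  40.   0.  96.]
block 0.6148 -0.0304 -3.2 | fence: cx -66.3 cy -38.5 rel 5.2 cost 0.00075 n 962 [-54.1  46.3] [-62.4  62.4]
tcp in block frame mm [-64.3  43.6]
padL [0.5645 0.0194] in tool x,z cm: -0.37 1.13
padR [ 0.5593 -0.0744] in tool x,z cm: 9.03 1.34
corner left fx -26.9 right fx -16.0
block 0.6153 -0.0331 -2.2 | fence: cx -65.4 cy -41.1 rel 6.2 cost 0.00045 n 633 [-53.5  45.6] [-60.8  62.7]
tcp in block frame mm [-64.2  47.3]
padL [0.5641 0.0159] in tool x,z cm: -0.02 1.12
padR [ 0.5605 -0.078 ] in tool x,z cm: 9.37 1.49
corner left fx -27.2 right fx -14.2
```

View pics/sd6.png

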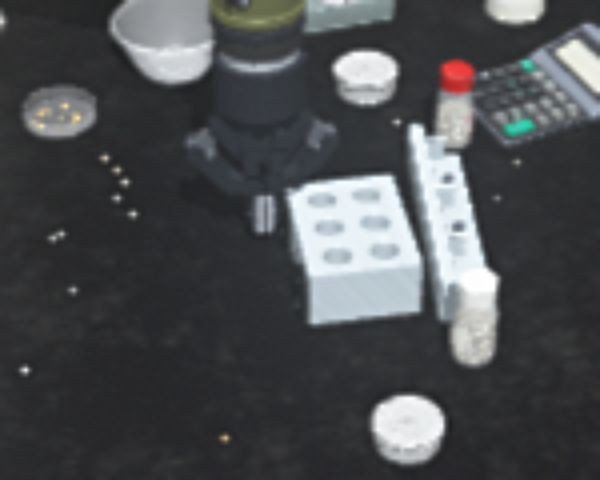

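```bash
python3 -m inch '[[-0.04,0,0.5,0,0],[-0.08,0,1.0,0.03,0],[-0.12,0,1.5,0.07,0],[-0.14,0,1.9,0.1,0],[-0.14,0,1.9,0.1,0]]'
python3 - <<'E'
from h import *
st();L=look(7,('scene','side'))
rep(L,(.63,-.03,-10)); rep(L[1:],(.63,-.03,-10))
im=cv2.imread('pics/side7.png')[140:260,180:330];cv2.imwrite('pics/sd7.png',cv2.resize(im,None,fx=4,fy=4))
E
```

```text
t: 8.85
ee_pos: [0.5733, 0.0167, 0.1966]
eef_rot: [[-0.178, 0.001, 0.984], [-0.984, -0.0, -0.178], [0.0, -1.0, 0.001]]
force: [-2.2, 0.5, 0.0]
opening: -0.0004
t 8.85 tcp [0.5733 0.0167 0.1966] xh -100.2 zh -10.2 ydown -1.000 F [-2.2  0.5  0. ] op -0.0004 q [  2.  29. -20.  41.  -0. 102.]
block 0.6284 -0.0368 -11.2 | fence: cx -51.9 cy -42.8 rel -2.8 cost 0.00069 n 995 [-56.   47.1] [-62.5  61.9]
tcp in block frame mm [-64.6  41.7]
padL [0.5856 0.0196] in tool x,z cm: -0.51 1.17
padR [ 0.5673 -0.0726] in tool x,z cm: 8.89 1.00
corner left fx -4.0 right fx -9.9
block 0.6298 -0.0396 -11.2 | fence: cx -50.1 cy -45.4 rel -2.8 cost 0.00046 n 644 [-54.9  45.6] [-60.6  61.9]
tcp in block frame mm [-66.4  44.2]
padL [0.5869 0.0168] in tool x,z cm: -0.25 1.35
padR [ 0.5686 -0.0754] in tool x,z cm: 9.14 1.18
corner left fx -2.3 right fx -8.1
```

View pics/sd7.png

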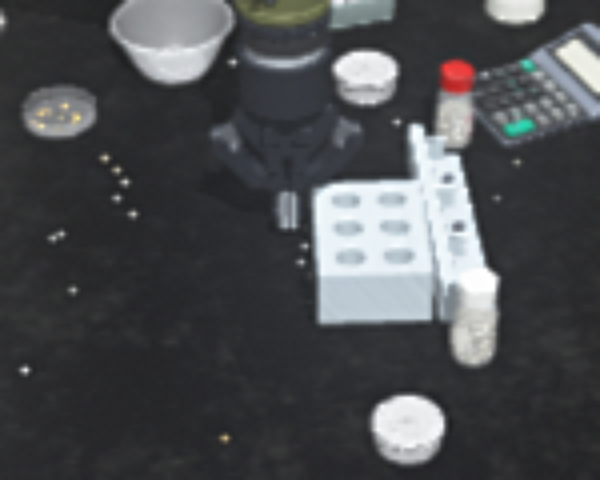

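```bash
python3 -m inch '[[0,0,-1.5,0,0],[0,0,-2.5,0,0],[4,0,-2.5,0,0],[8,0,-2.5,0,0],[9.05,0,-2.3,0,0],[9.05,0,-1.3,0,0],[9.05,0,-0.5,0,0],[9.05,0,-0.1,0,0],[9.0,0,0.2,0,0],[8.9,0,0.5,0,0],[8.8,0,0.8,-0.02,0],[8.8,0,0.8,-0.02,0]]'
python3 - <<'E'
from h import *
st();L=look(8,('scene','side','wrist'))
# fence extents
W=np.concatenate([L[0][1].reshape(-1,3),L[1][1].reshape(-1,3)]);W=W[np.isfinite(W[:,0])]
f=np.radians(FA);c,s=np.cos(f),np.sin(f)
for n in (0,1):
    P=L[n][1].reshape(-1,3);P=P[np.isfinite(P[:,0])];d=P[:,:2]-F0;fx=d@[c,s];fy=d@[-s,c]
    m=(fx>-.003)&(fx<.014)&(abs(fy)<.125)&(P[:,2]>.034)&(P[:,2]<.043)
    print('fence fy',np.percentile(fy[m],[0,1,2,98,99,100]).round(4),m.sum(), 'fx',np.percentile(fx[m],[2,50,98]).round(4))
L=L[:2]
rep(L,(.63,-.03,-10)); rep(L[1:],(.63,-.03,-10))
im=cv2.imread('pics/side8.png')[140:260,180:330];cv2.imwrite('pics/sd8.png',cv2.resize(im,None,fx=4,fy=4))
E
```

```text
t: 10.15
ee_pos: [0.5634, -0.0704, 0.1958]
eef_rot: [[-0.156, -0.005, 0.988], [-0.988, -0.001, -0.156], [0.002, -1.0, -0.005]]
force: [-4.9, -1.9, 1.3]
opening: 0.0002
t 10.15 tcp [ 0.5634 -0.0704  0.1958] xh -99.0 zh -9.0 ydown -1.000 F [-4.9 -1.9  1.3] op 0.0002 q [ -7.  29. -21.  41.  -0.  92.]
fence fy [0.0154 0.0191 0.0205 0.1124 0.1128 0.1139] 87 fx [-0.0027  0.0034  0.0124]
fence fy [-0.1107 -0.1095 -0.1074  0.1056  0.1095  0.1116] 133 fx [0.0007 0.0067 0.0122]
block 0.6335 -0.0357 -8.9 | fence: cx -47.1 cy -41.0 rel -0.5 cost 0.00065 n 1060 [-53.1  47.2] [-62.5  62. ]
tcp in block frame mm [-63.8 -45.2]
padL [0.5884 0.019 ] in tool x,z cm: -9.23 1.07
padR [ 0.5738 -0.0739] in tool x,z cm: 0.17 1.08
corner left fx -1.5 right fx -2.6
block 0.6342 -0.0391 -10.0 | fence: cx -45.8 cy -44.3 rel -1.6 cost 0.00054 n 477 [-55.6  45.8] [-60.2  61. ]
tcp in block frame mm [-64.3 -43.2]
padL [0.5902 0.0164] in tool x,z cm: -9.00 1.29
padR [ 0.5739 -0.0761] in tool x,z cm: 0.40 1.12
corner left fx 0.9 right fx -2.5
```

View pics/sd8.png

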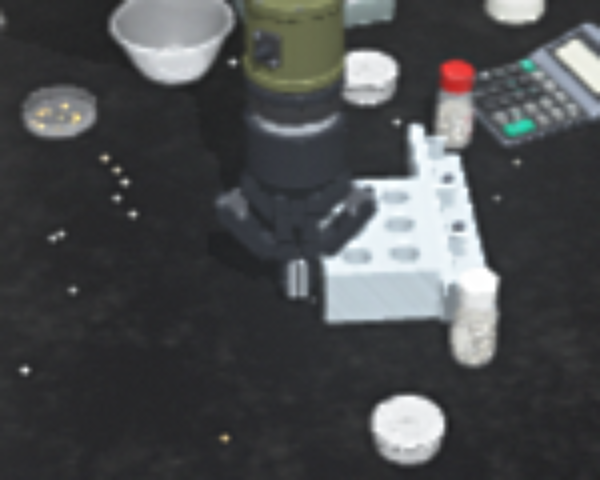

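View pics/wrist8.png

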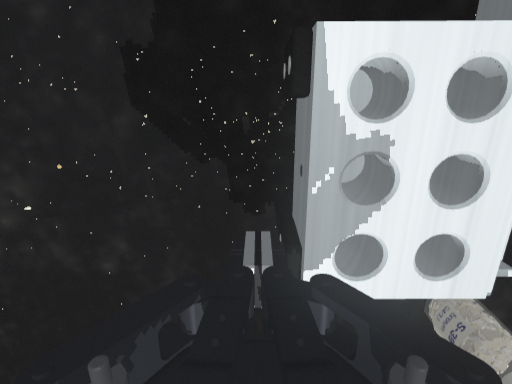

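```bash
python3 -m inch '[[-0.03,0,0.1,0,0],[-0.05,0,0.2,0,0],[-0.05,0,0.3,0,0],[-0.05,0,0.3,0,0]]'; python3 -m inch '[[0,0,0.1,0,0],[0,0,0.2,0,0],[0,0,0.2,0,0]]'
```

```text
t: 10.7
ee_pos: [0.5646, -0.0706, 0.1958]
eef_rot: [[-0.157, -0.009, 0.988], [-0.988, -0.001, -0.157], [0.003, -1.0, -0.009]]
force: [-9.6, -2.2, 5.4]
opening: -0.0001
t: 11.0
ee_pos: [0.5652, -0.0707, 0.1957]
eef_rot: [[-0.157, -0.012, 0.988], [-0.988, -0.001, -0.157], [0.003, -1.0, -0.012]]
force: [-14.2, -2.3, 9.1]
opening: -0.0001
```

```bash
python3 -m inch '[[0,0,-1,0,0],[0,0,-3,0,0],[0,0,-6,0,0],[0,-4,-9,0,0],[0,-8,-13,0,0],[0,-12,-17,0,0],[0,-16,-21,0,0],[0,-16,-21,0,0]]'
python3 - <<'E'
from h import *
st();L=look(9,('scene','side'))
rep(L,(.635,-.04,-8));rep(L[:1],(.635,-.04,-8)); rep(L[1:],(.635,-.04,-8))
im=cv2.imread('pics/side9.png')[140:260,200:350];cv2.imwrite('pics/sd9.png',cv2.resize(im,None,fx=4,fy=4,interpolation=cv2.INTER_CUBIC))
im=cv2.imread('pics/scene9.png')[140:260,150:300];cv2.imwrite('pics/sc9.png',cv2.resize(im,None,fx=4,fy=4,interpolation=cv2.INTER_CUBIC))
f=np.radians(FA);c,s=np.cos(f),np.sin(f)
for n in (0,1):
    P=L[n][1].reshape(-1,3);P=P[np.isfinite(P[:,0])];d=P[:,:2]-F0;fx=d@[c,s];fy=d@[-s,c]
    m=(P[:,2]>.047)&(P[:,2]<.056)&(fx>-.12)&(fx<.01)&(abs(fy)<.125)
    ys=np.arange(-.09,.02,.006);e=[];
    for y in ys:
        k=m&(abs(fy-y)<.004)
        if k.sum()>4:e.append((y,fx[k].max(),fx[k].min()))
    e=np.array(e);print('front edge',np.polyfit(e[:,0],e[:,1],1).round(4),'deg',np.degrees(np.polyfit(e[:,0],e[:,1],1)[0]).round(2),'back',np.degrees(np.polyfit(e[:,0],e[:,2],1)[0]).round(2),'fy',np.percentile(fy[m],[1,99]).round(4))
E
```

```text
t: 11.8
ee_pos: [0.3608, -0.0374, 0.3596]
eef_rot: [[-0.156, 0.005, 0.988], [-0.988, 0.0, -0.156], [-0.001, -1.0, 0.005]]
force: [-0.1, 0.2, -0.0]
opening: 0.0005
t 11.8 tcp [ 0.3608 -0.0374  0.3596] xh -99.0 zh -9.0 ydown -1.000 F [-0.1  0.2 -0. ] op 0.0005 q [ -6.   0. -32.  57.   0.  93.]
block 0.6327 -0.0358 -8.5 | fence: cx -47.8 cy -41.2 rel -0.1 cost 0.00025 n 1204 [-48.8  47.7] [-61.6  61.8]
tcp in block frame mm [-267.4  -41.9]
padL [0.5873 0.0185] in tool x,z cm: -9.07 21.36
padR [ 0.5733 -0.0744] in tool x,z cm: 0.33 21.44
corner left fx -2.6 right fx -2.9
block 0.6322 -0.0330 -7.8 | fence: cx -48.7 cy -38.6 rel 0.6 cost 0.00021 n 594 [-49.5  48.9] [-59.5  59.9]
tcp in block frame mm [-267.   -41.3]
padL [0.5861 0.0207] in tool x,z cm: -9.27 21.21
padR [ 0.5733 -0.0724] in tool x,z cm: 0.13 21.40
corner left fx -4.3 right fx -3.1
block 0.6332 -0.0377 -8.8 | fence: cx -47.0 cy -43.1 rel -0.4 cost 0.00017 n 610 [-48.4  47. ] [-60.6  60.6]
tcp in block frame mm [-267.9  -41.2]
padL [0.5879 0.0168] in tool x,z cm: -8.90 21.46
padR [ 0.5736 -0.0761] in tool x,z cm: 0.49 21.50
corner left fx -1.7 right fx -2.4
front edge [ 0.0088 -0.0012] deg 0.5 back -0.25 fy [-0.0978  0.021 ]
front edge [-0.0019 -0.0015] deg -0.11 back 2.74 fy [-0.1033  0.0173]
```

View pics/sd9.png

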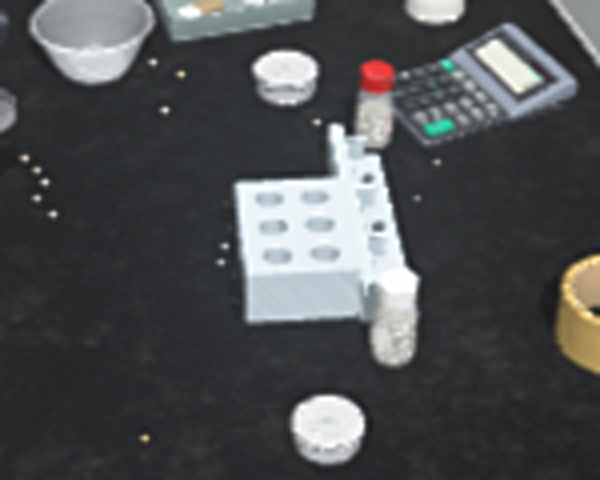

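View pics/sc9.png

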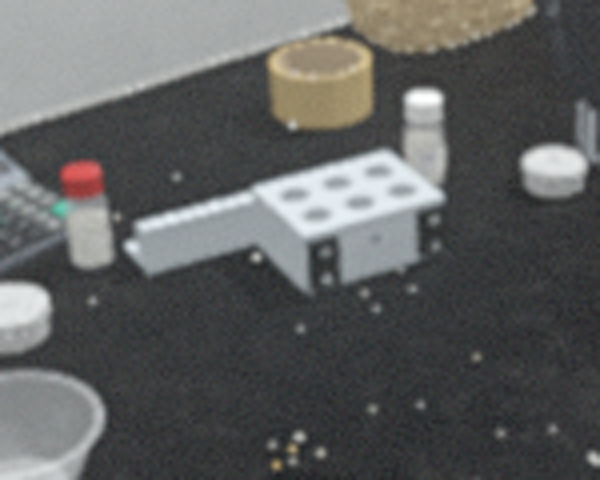

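The side crop shows the block flush along the fence, with the seam at about x=360. The vials and dishes are where they were. The fits put the angle within about 0.6° and the centre 39–43 mm off the fence middle, and the robot is clear.

Run:
```python
from h import *
arm.hand_in();st()
```

```text
the job is handed in; nothing more can be done
the job is handed in; nothing more can be done
```

The block's plain side is against the fence and the job is handed in. No verdict was reported.

I pushed with the closed fingers on pad_left, pad_right, pad_left and finally pad_right. The last push pressed the block on the fence with about 14 N, then the arm backed well clear. It took about 12 s of the 67 s.

**Angle:** the last camera fits put the block within about 0.6° of parallel to the fence.

**Gap:** the fits disagree a little. The visible front edge reads 1 to 1.5 mm short of the fence face. The full-rectangle fits read 2 to 3 mm short with both cameras together, and up to about 4 mm at the left corner with the scene camera alone. The 4 mm limit is close to that worst reading. Camera calibration is only good to about 2 mm, so I relied on the contact force as the sign that it is seated.

**Position along the fence:** the block's centre is 39 to 43 mm off the fence's middle; the limit is 52 mm.

**Other checks:**
- One back-edge fit from the side camera read 2.7°. I set it aside because the camera sees the pads along that edge.
- In the pictures the vials and tin dishes looked unmoved. I did not re-measure them, and did not check the petri dish or pen at the end.

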